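# Slide a milled bracket into its loading nest

### The job

Load the milled bracket into the nest: lay it flat on the open entry end of the nest's plate, long side along the fence, then slide it along the plate - never lifting it over the pocket - until it drops into the shallow pocket, and leave it lying flat and fully down in there. Go gently: the nest must not be pressed hard or rammed, and the two bushes and the hex key beside it are to be left alone.

Things in the scene. Friction and masses are not known exactly. Their poses are not given: they have to be found in the camera images.
- bracket_mid (a point): Centre of the loose milled bracket (about 0.16 kg, light metal): flat flange 46 mm (its x) x 72 mm (its y, the long side) x 10 mm thick, with a 31 x 31 mm square boss on its middle, 36 mm high over all. The point lies on the middle axis half-way up, 18 mm above the underside; z up. Starts flat on the cart top. Grip the boss by two opposite faces.
- nest: Dark steel base of the loading nest, fixed on the cart top, 264 mm (its x, +x = loading direction) x 90 mm (its y); origin at the centre of its underside. A low strip at its +y side is 16 mm high, inner face y = 35 mm. Between strip and fence lies a bright 220 mm long plate, its smooth top 18 mm above the cart top, locked anywhere within 18 mm either way of the middle along x.
- nest_fence (a point): Top edge of the inner face of the straight fence, half-way along the nest (x = 0, y = -31 mm, 26 mm above the cart top). The fence runs the nest's whole length along x; the bracket slides on its +y side; loose, it needs a push of some 1 to 5 N to slide. Axes as the nest's.
- nest_entry (a point): Point on the plate's top (18 mm above the cart top) at the entry end, nest x = -65 mm, y = -8 mm: the centre of the underside of a bracket that lies there along the fence, long side along nest x. Plate is there at every setting; the pocket then begins 26 mm or more beyond the bracket's front edge. Axes as the nest's.
- nest_pocket (a point): MIDDLE SETTING of the pocket's floor centre (nest x = 53, y = -6, 12 mm above cart top), a point of the base. The true pocket lies up to 18 mm either way along x: unmeasured, feel it. Pocket 76 mm in x, 6 mm deep, open to the fence; a bracket up to 3 mm off the fence drops in with 4 mm play in x and y. Its far wall is an end stop, 4 mm above the plate's top, level with a sunk flange.
- flanged_bush: Bystander: turned light-metal bush with a wide foot flange, 45 mm across, 30 mm high, standing beside the nest behind the fence. Origin at the centre of its underside.
- tall_bush: Bystander: narrower bush, 34 mm across, 36 mm high, standing beside the nest behind the fence. Origin at the centre of its underside.
- hex_key: Bystander: small L-shaped hex key, 36 x 99 x 9 mm, lying beside the nest on the side away from the fence. Origin at the middle of its underside.
Not all that is in view belongs to the job. Of the things that look like the part that bears bracket_mid, take the one that is farthest from the robot's base at the start.

How it is judged:
By the outcome, as a careful person would: the job done as asked, in the order asked, and still so for the second after the job is handed in, with the robot touching nothing.
It also fails if it takes over 48 s, if anything falls off the work surface, if the arm or the gripper's body presses on something with over 40 N, if the wrist force passes 120 N, or if a joint passes its speed limit or range.

### The arm

A 6-joint arm with a two-finger parallel gripper is mounted at the origin on a cart in front of the work surface, level with it; the furniture and walls round the work are solid. World frame = base frame: x ahead of the robot, y to its left, z up, the work surface at z = 0. Lengths are in mm, angles in rad, forces in N, time in s.
With the tool pointing down it reaches from about 400 to 925 mm from the base axis. Payload 12.5 kg.
Tool frame: the origin (TCP) lies at the centre of the arm's flange, where the gripper is bolted on; the fingertips stand 190 mm ahead of it and the grasp point (between the pads) lies 171 mm ahead of it; z points along the fingers, y is the line along which they close (so a half turn about z gives the same grasp; the last joint's range is limited). The gripper opens to 95 mm and grips with 3 to 60 N. Pads are 20 mm wide; open, the fingers measure 119 mm over their backs; the gripper's body (75 mm by 180 mm) begins 59 mm behind the grasp point.
Start: joints at [1.197, 0.491, 1.559, -0, 1.092, -0.106], TCP at [165.357, 602.729, 404.761] pointing down, gripper open.
Joint ranges: [-3.1, 3.1], [-0.84, 2.19], [0.05, 2.79], [-1.13, 4.28], [0.06, 2.93], [-2.69, 2.69]. Speed limits (rad/s): [2.22, 2.22, 2.79, 3.14, 3.14, 3.14].

### API

Orientations are given as [roll, pitch, yaw] about the fixed x, y, z axes, in that order (R = Rz(yaw) Ry(pitch) Rx(roll)).
In Python, from cell import env, read_camera, search_frame, cut_out gives the robot as it stands. The module is installed in compiled form; this text tells all that it offers.
- The arm moves only by the tool move_arm, never from a script. Its argument "commands" is a list of rows, each a list of 3 entries, a list of its own where there are three numbers: the shift along the world's x, y, z normalised to -1 to 1, where 1 is 0.03 m, then the turn about the world's z normalised to -1 to 1, where 1 is 0.08 rad, then the opening, from -1 (shut) to 1 (fully open), so that 0 is half open. A call has 1 to 20 rows; each row shifts and turns the commanded pose from where the row before left it; what a row does not reach is not made up. A row lasts 1/12 s, in which the tool goes at most 41.7 mm and 7.16 degrees, less where a joint would pass 70% of its speed; a pose out of reach is approached as far as the arm can. A call with a number of a shift or a turn outside -1 to 1 is refused whole. A call with a gripper value outside its range is refused whole. The fingers move at their own pace and stop on an object; the grip force is fixed at half the most. Time passes only in rows, so rows that do not move let the fingers close. It gives the time, the measured TCP pose, the force, the opening and the grip force at its end, in the units of the state.
- env.state(): the state, without advancing time (a new reading comes with each control period).
- read_camera(name): name is "scene" or "top" or "wrist"; returns a dict with "image" (384x512x3 uint8, red, green, blue), "fx", "fy", "cx", "cy" (pixels), "rvec" (rotation vector, rad) and "tvec" (3), from world to camera coordinates, as OpenCV has them. Camera axes: x right, y down, z forward; pixel columns grow to the right and rows downward; lengths in mm; the calibration is good to about 2 mm. The wrist camera is an equidistant fisheye: a pixel r from the principal point sees the ray r / f radians off the axis. A picture is of the moment at which its call begins. There is no depth.
- env.job_done(): hands the job in; it is judged then, once.
Trained networks look in a picture, given as the dict that the camera call returned (one of the last four; its "shot" number tells which), for a name from the list of things; names that differ only in an ending like _2 or _b are one class to them, and where a whole thing is asked for, a point or a joint stands for the part that bears it (a point fixed in the world has none). Each returns a list of dicts, best first, with "confidence" (0 to 1); they miss things now and then, are a little off and sometimes report something else, mostly with a low value. They report only what shows in the picture. A call takes as long as a camera call. They do not tell look-alikes from the thing itself.
- search_frame(thing, picture): "at" ([column, row] in pixels, amid what is visible of it).
- cut_out(thing, picture): "region" (384x512 bool, what is visible of it) and "at" ([column, row] in pixels, amid what is visible of it).
The state is a dict: "t": time; "joints": joint angles; "qvel": joint speeds; "tau": joint torques, N m; "eef_pos": TCP position; "tcp_rot": TCP orientation; "ft_force": force on the tool from outside, world axes, zero at the start; "moment": the same for the moment, N m; "opening": opening from 0.0 (shut) to 1.0 (fully open); "grip_force": force on a finger pad.
Only numpy, scipy, OpenCV 4.12 (cv2) and the standard library are available. Lean on these libraries where they do the work, as an engineer would, in place of code of your own. Each camera call takes 0.05 s, during which the arm holds its last target. There are 200 camera calls.

## Working session

There is one attempt and no reset: what is moved stays moved. The work goes in short steps, Python scripts to look and compute and a tool call to move; the robot and the scene stay as the last step left them, time stands still between calls to the robot, and variables do not carry over. Pictures are saved under pics/ and viewed, at most 10 in all, crops included, and the job is handed in when it is done.

Besides the shell and the picture viewer there is one more tool, called by a JSON object that holds its "op" and its "data". move_arm: Moves the arm, as the interface text tells. Its arguments: {"type":"object","properties":{"commands":{"type":"array","items":{"type":"array"}}},"required":["commands"]}

```bash
mkdir -p pics
cat > h.py <<'E'
import numpy as np, cv2
from cell import env, read_camera, search_frame, cut_out
def ray(p,uv):
    R,_=cv2.Rodrigues(np.array(p["rvec"],float)); t=np.array(p["tvec"],float).ravel()
    x=(uv[0]-p["cx"])/p["fx"]; y=(uv[1]-p["cy"])/p["fy"]
    if p.get("name")=="wrist":
        r=np.hypot(x,y); s=np.sin(r)/r if r>1e-9 else 1; d=np.array([x*s,y*s,np.cos(r)])
    else: d=np.array([x,y,1.])
    return -R.T@t, R.T@d
def at_z(p,uv,z):
    c,d=ray(p,uv); return c+d*(z-c[2])/d[2]
def shot(n):
    p=read_camera(n); p=dict(p) if False else p; p["name"]=n; return p
def save(p,f,s=1): cv2.imwrite("pics/"+f,cv2.resize(p["image"][:,:,::-1],None,fx=s,fy=s,interpolation=cv2.INTER_CUBIC))
E
python3 - <<'E'
from h import *
np.set_printoptions(precision=1,suppress=True)
for n in ["top","scene"]:
    p=shot(n); save(p,n+".png",1.5)
    c,_=ray(p,(0,0)); print(n,c)
    for th,z in [("bracket_mid",18),("nest",12),("nest_fence",26),("nest_entry",18),("nest_pocket",12),("flanged_bush",15),("tall_bush",18),("hex_key",4)]:
        for r in search_frame(th,p)[:4]: print(th,r["at"],round(r["confidence"],2),at_z(p,r["at"],z))
print(env.state())
E
```

```text
top [377.6 -79.6 905.2]
bracket_mid [291.7, 251.2] 0.97 [ 403.5 -139.9   18. ]
bracket_mid [349.9, 241.7] 0.8 [ 424.5 -252.6   18. ]
nest [189.6, 215.9] 0.71 [468.5  63.4  12. ]
nest_fence [189.9, 216.4] 0.58 [466.2  60.5  26. ]
nest_entry [190.7, 218.3] 0.98 [463.2  60.   18. ]
nest_pocket [191.1, 216.5] 0.89 [467.4  60.3  12. ]
flanged_bush [231.2, 179.6] 0.85 [543.2 -17.6  15. ]
tall_bush [182.5, 177.1] 0.5 [545.8  80.3  18. ]
hex_key [180.4, 264.9] 0.77 [371.7  78.5   4. ]
scene [ 132.4 -662.   584. ]
bracket_mid [286.9, 294.0] 0.93 [ 422.1 -267.1   18. ]
bracket_mid [233.0, 253.3] 0.7 [ 398.7 -149.1   18. ]
nest [212.8, 185.2] 0.59 [463.3  39.7  12. ]
nest_entry [217.1, 185.0] 0.86 [467.   28.2  18. ]
nest_pocket [212.8, 182.9] 0.55 [466.9  46.3  12. ]
flanged_bush [264.5, 178.2] 0.82 [556.7  -0.8  15. ]
tall_bush [241.2, 156.6] 0.82 [556.3  86.8  18. ]
tall_bush [212.5, 183.4] 0.49 [462.2  37.8  18. ]
hex_key [211.5, 183.2] 0.67 [469.   56.8   4. ]
hex_key [166.1, 195.4] 0.64 [377.9  71.1   4. ]
{'t': 0.9, 'joints': array([ 1.2,  0.5,  1.6, -0. ,  1.1, -0.1]), 'qvel': array([-0.,  0., -0., -0., -0.,  0.]), 'tau': array([ -0. , -61.2, -25.8,   0.1,   0. ,   0. ]), 'eef_pos': array([165.3, 602.7, 404.8]), 'tcp_rot': array([3.1, 0. , 2.9]), 'ft_force': array([-0.7,  0.3, -0.8]), 'moment': array([-0., -0.,  0.]), 'grip_force': 0.0, 'opening': 0.9998110445752313}
```

View pics/top.png

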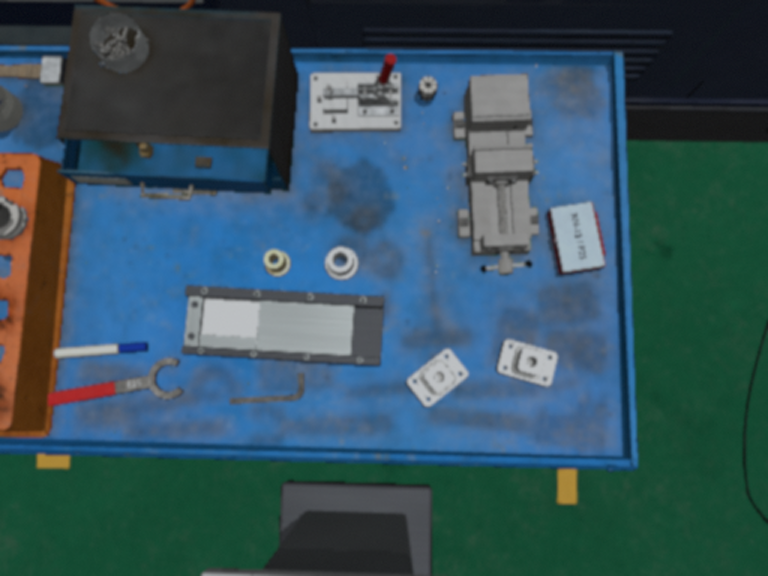

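View pics/scene.png

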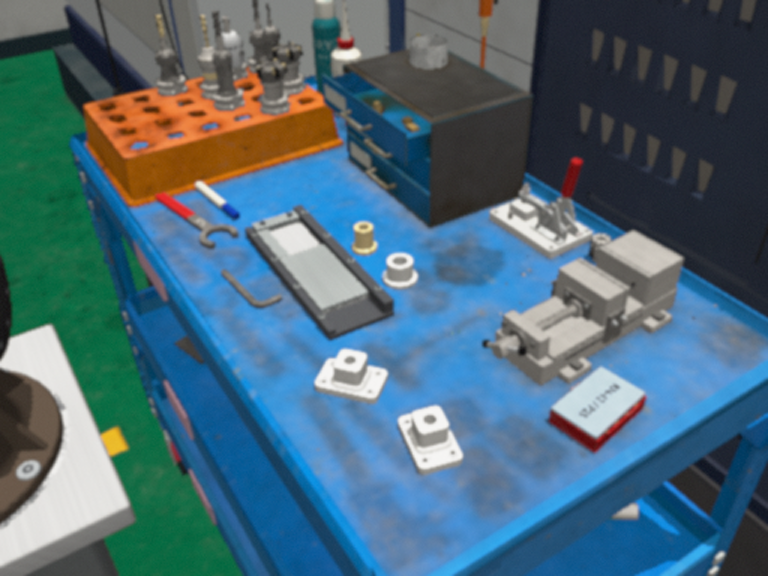

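The top view has the robot at the bottom. The nest is at about (285,325) in the 1.5× picture, with its fence on the far side (bushes at (277,262) and (341,262)). The bright pocket patch spans columns 200–258 at the left end and the hex key is at (270,395). There are two look-alike brackets, at (438,377) and (528,362). The right-hand one is farther from the base, so it is the target.

Run:
```python
from h import *
np.set_printoptions(precision=1,suppress=True)
p=shot("top")
def rect(reg,z):
    c=max(cv2.findContours(reg.astype(np.uint8),cv2.RETR_EXTERNAL,cv2.CHAIN_APPROX_NONE)[0],key=cv2.contourArea)
    w=np.array([at_z(p,u[0],z)[:2] for u in c],np.float32)
    r=cv2.minAreaRect(w); return r,cv2.boxPoints(r)
for th,z in [("bracket_mid",10),("nest",18)]:
    for r in cut_out(th,p)[:3]:
        print(th,round(r["confidence"],2),r["at"],*rect(r["region"],z))
# pixel landmarks of nest (from 1.5x picture)
for n,u,z in [("pocket L",(200,319),15),("pocket R",(258,323),18),("plate R",(354,330),18),("NestTL",(187,288),26),("TR",(383,298),26),("BL",(184,354),16),("BR",(381,363),16)]:
    print(n,at_z(p,(u[0]/1.5,u[1]/1.5),z))
im=p["image"][180:250,115:265,::-1]; cv2.imwrite("pics/nest.png",cv2.resize(im,None,fx=5,fy=5,interpolation=cv2.INTER_CUBIC))
```

```text
bracket_mid 0.77 [290.2, 252.0] ((403.078857421875, -140.309814453125), (46.805362701416016, 73.46305084228516), 39.66830062866211) [[ 361.6 -127. ]
 [ 408.5 -183.5]
 [ 444.5 -153.6]
 [ 397.6  -97.1]]
bracket_mid 0.57 [352.8, 241.5] ((425.3929748535156, -255.32083129882812), (74.44371795654297, 47.16073226928711), 75.35577392578125) [[ 393.2 -285.4]
 [ 438.8 -297.3]
 [ 457.6 -225.3]
 [ 412.  -213.3]]
nest 0.67 [187.1, 218.1] ((467.81829833984375, 66.73653411865234), (265.8387451171875, 93.6445083618164), 88.01313018798828) [[416.4 -64.5]
 [510.  -67.7]
 [519.2 198. ]
 [425.6 201.2]]
pocket L [472.2 175.9  15. ]
pocket R [468.3  97.5  18. ]
plate R [461.9 -29.8  18. ]
NestTL [511.9 192.7  26. ]
TR [504. -67.  26.]
BL [425.3 193.8  16. ]
BR [419.6 -66.2  16. ]
```

View pics/nest.png

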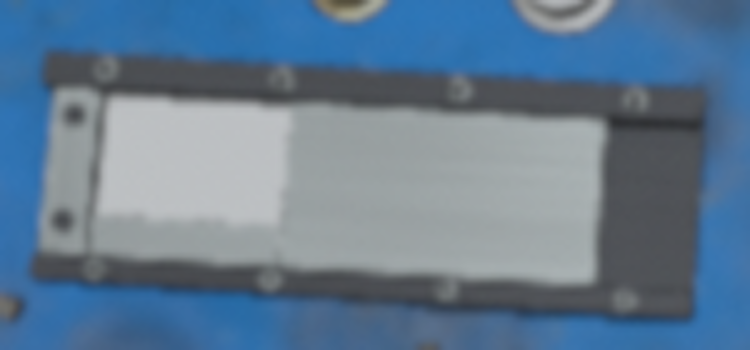

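The crop shows the pocket as the lighter patch at crop columns 100–290, with the end-stop block just left of it. The plate is therefore set near its far limit (+18). The nest's loading direction is about world +y, turned about 1.7° toward +x. I'm moving above the right-hand bracket.

{"op": "move_arm", "data": {"commands": [[[0.5,-1,0],0,0.3],[[0.5,-1,0],0,0.3],[[0.5,-1,0],0,0.3],[[0.5,-1,0],0,0.3],[[0.5,-1,0],0,0.3],[[0.5,-1,0],0,0.3],[[0.5,-1,0],0,0.3],[[0.5,-1,0],0,0.3],[[0.5,-1,0],0,0.3],[[0.5,-1,0],0,0.3],[[0.37,-1,0],0,0.3],[[0.37,-1,0],0,0.3],[[0.37,-1,0],0,0.3],[[0.37,-1,0],0,0.3],[[0.37,-1,0],0,0.3],[[0.37,-1,0],0,0.3],[[0.37,-1,0],0,0.3],[[0.37,-1,0],0,0.3],[[0.37,-1,0],0,0.3],[[0.37,-1,0],0,0.3]]}}

```text
t: 2.72
eef_pos: [426.6, 1.1, 405.0]
tcp_rot: [3.141, 0.001, 2.874]
ft_force: [1.7, 0.4, -0.5]
opening: 0.651
grip_force: 0.0
```

{"op": "move_arm", "data": {"commands": [[[0,-1,-0.5],0,0.3],[[0,-1,-0.5],0,0.3],[[0,-1,-0.5],0,0.3],[[0,-1,-0.5],0,0.3],[[0,-1,-0.5],0,0.3],[[0,-1,-0.5],0,0.3],[[0,-1,-0.5],0,0.3],[[0,-1,-0.5],0,0.3],[[0,-0.6,0],0,0.3],[[0,0,0],0,0.3],[[0,0,0],0,0.3]]}}

```text
t: 3.63
eef_pos: [426.2, -255.8, 284.5]
tcp_rot: [3.141, -0.0, 2.872]
ft_force: [-0.1, 0.6, -0.1]
opening: 0.647
grip_force: 0.0
```

Run:
```python
from h import *
np.set_printoptions(precision=3,suppress=True)
s=env.state(); print(s["t"],s["eef_pos"],s["tcp_rot"],s["joints"],s["opening"],s["ft_force"])
p=shot("wrist"); save(p,"w1.png",1.5); print(ray(p,(0,0))[0])
for th,z in [("bracket_mid",10)]:
    for r in cut_out(th,p)[:3]:
        c=max(cv2.findContours(r["region"].astype(np.uint8),cv2.RETR_EXTERNAL,cv2.CHAIN_APPROX_NONE)[0],key=cv2.contourArea)
        w=np.array([at_z(p,u[0],z)[:2] for u in c],np.float32)
        q=cv2.minAreaRect(w); print(r["confidence"],r["at"],q,cv2.boxPoints(q))
    for r in search_frame(th,p)[:3]: print(r["at"],r["confidence"],at_z(p,r["at"],18))
```

```text
3.6333 [ 426.182 -255.781  284.527] [ 3.141 -0.     2.872] [-0.674  0.484  1.993  0.     0.666 -1.975] 0.6473736902989334 [-0.068  0.578 -0.101]
[ 349.855 -234.255  265.585]
0.84 [249.2, 189.9] ((427.2578430175781, -255.30950927734375), (71.65790557861328, 51.20584487915039), 75.08213806152344) [[ 393.294 -283.34 ]
 [ 442.774 -296.522]
 [ 461.221 -227.279]
 [ 411.741 -214.097]]
0.57 [369.4, 136.0] ((405.43292236328125, -136.79074096679688), (54.36521911621094, 72.32230377197266), 39.13568115234375) [[ 361.525 -125.899]
 [ 407.172 -181.996]
 [ 449.341 -147.683]
 [ 403.694  -91.586]]
[370.6, 136.7] 0.72 [ 404.138 -139.497   18.   ]
[249.8, 191.2] 0.68 [ 424.034 -255.44    18.   ]
```

View pics/w1.png

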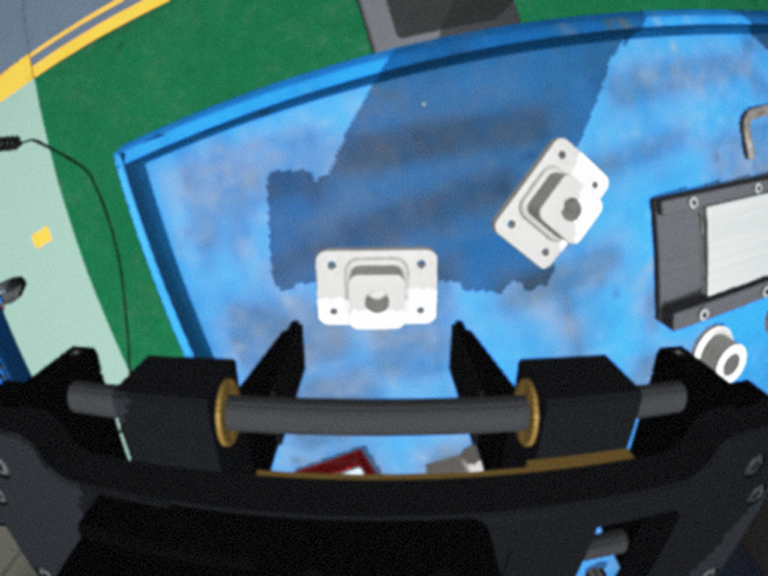

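The wrist view shows the target bracket at about (377,288), square between the fingers, and the look-alike at (550,205). The bracket's centre is about (425,-255) and its heading matches the tool's to within 0.6°. Descending to grip.

{"op": "move_arm", "data": {"commands": [[[-0.04,0.02,-0.6],0.1,0.3],[[0,0,-0.6],0,0.3],[[0,0,-0.6],0,0.3],[[0,0,-0.5],0,0.3],[[0,0,-0.4],0,0.3],[[0,0,0],0,0.3],[[0,0,0],0,-0.3],[[0,0,0],0,-0.6],[[0,0,0],0,-0.8],[[0,0,0],0,-0.8],[[0,0,0],0,-0.8],[[0,0,0],0,-0.8]]}}

```text
t: 4.78
eef_pos: [425.2, -254.7, 204.3]
tcp_rot: [-3.141, 0.001, 2.882]
ft_force: [0.6, -0.0, 6.4]
opening: 0.323
grip_force: 30.0
```

{"op": "move_arm", "data": {"commands": [[[0,0,0.6],0,-0.8],[[0,0,1],0,-0.8],[[0,0.3,0.4],0.3,-0.8],[[0.17,0.9,0],0.3,-0.8],[[0.17,0.9,0],0.3,-0.8],[[0.17,0.9,0],0.3,-0.8],[[0.17,0.9,0],0.3,-0.8],[[0.17,0.9,0],0.3,-0.8],[[0.17,0.9,0],0.3,-0.8],[[0.17,0.9,0],0.3,-0.8],[[0.17,0.9,0],0.3,-0.8],[[0.17,0.7,0],0.2,-0.8],[[0,0.27,0],0,-0.8],[[0,0,0],0,-0.8],[[0,0,0],0,-0.8]]}}

```text
t: 6.03
eef_pos: [470.9, -0.8, 263.7]
tcp_rot: [3.142, -0.0, 3.114]
ft_force: [-0.4, -0.8, -1.0]
opening: 0.328
grip_force: 30.0
```

Run:
```python
from h import *
np.set_printoptions(precision=3,suppress=True)
s=env.state(); print(s["t"],s["eef_pos"],s["tcp_rot"],s["opening"],s["ft_force"],s["grip_force"])
p=shot("wrist"); save(p,"w2.png",1.5); print(ray(p,(0,0))[0])
for th,z in [("nest_entry",18),("nest_pocket",12),("nest_fence",26)]:
    for r in search_frame(th,p)[:2]: print(th,r["at"],r["confidence"],at_z(p,r["at"],z))
```

```text
6.0333 [470.85   -0.773 263.736] [ 3.142 -0.     3.114] 0.32820483790179755 [-0.413 -0.791 -0.975] 29.99973714351654
[391.724   1.825 244.774]
nest_entry [338.8, 177.3] 0.83 [452.672  71.73   18.   ]
nest_entry [333.6, 76.8] 0.17 [372.525  65.952  18.   ]
nest_pocket [343.5, 177.9] 0.85 [454.891  77.783  12.   ]
nest_fence [337.9, 178.1] 0.8 [451.155  68.551  26.   ]
```

View pics/w2.png

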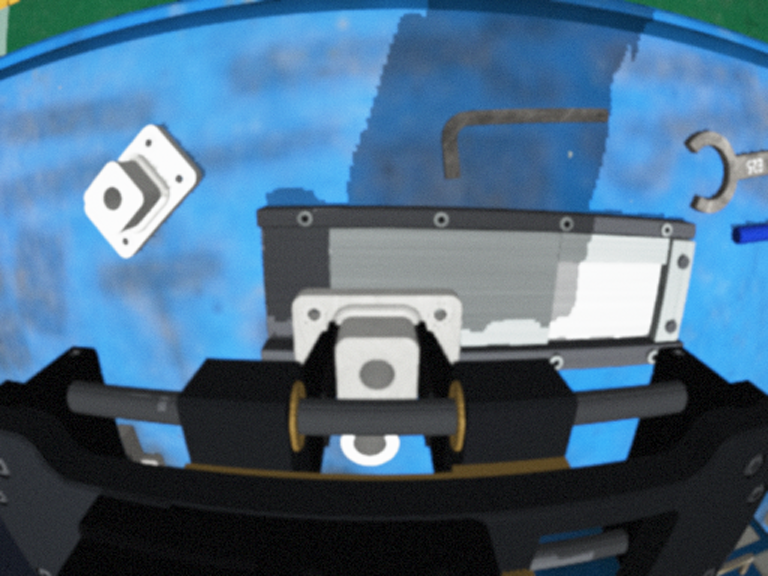

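The wrist view shows the gripped bracket hovering over the entry end at about (377,340), square to the nest. The strip edge runs from (263,227) to (690,236), the plate's entry end is at column 329, and the pocket runs from about column 552 to 657. Checking these in nest coordinates.

Run:
```python
from h import *
np.set_printoptions(precision=1,suppress=True)
p=shot("wrist")
for n,u,z in [("strip in A",(265,228),16),("strip in B",(690,237),16),("strip out A",(259,208),16),("strip out B",(694,223),16),
 ("plate end",(329,228),18),("plate end2",(329,288),18),("pocket rear",(554,300),18),("pocket rear2",(549,340),18),("pocket far",(657,300),18),("pocket far2",(660,264),12),
 ("fence in",(640,343),26),("fence in",(500,347),26),("fence in L",(267,340),26),("nest end-",(263,300),12),("nest end+",(688,300),20),("flange front L",(293,292),59.4+10),("flange front R",(461,293),59.4+10)]:
    w=at_z(p,(u[0]/1.5,u[1]/1.5),z); print(n,w)
```

```text
strip in A [429.  -58.8  16. ]
strip in B [437.1 196.6  16. ]
strip out A [418.1 -61.3  16. ]
strip out B [428.2 198.8  16. ]
plate end [430.1 -24.2  18. ]
plate end2 [462.6 -26.   18. ]
pocket rear [473.6 100.1  18. ]
pocket rear2 [498.5  99.6  18. ]
pocket far [477. 174.  18.]
pocket far2 [455.4 176.8  12. ]
fence in [501.6 160.4  26. ]
fence in [497.2  66.9  26. ]
fence in L [489.  -61.4  26. ]
nest end- [470.5 -64.9  12. ]
nest end+ [477.6 199.4  20. ]
flange front L [447.9 -35.2  69.4]
flange front R [450.3  35.1  69.4]
```

{"op": "move_arm", "data": {"commands": [[[-0.04,0.08,-0.3],-0.09,-0.8],[[0,0,-0.4],0,-0.8],[[0,0,-0.3],0,-0.8],[[0,0,-0.2],0,-0.8],[[0,0,-0.1],0,-0.8],[[0,0,0],0,-0.8],[[0,0,0],0,-0.8]]}}

```text
t: 6.87
eef_pos: [469.9, 1.8, 224.7]
tcp_rot: [3.141, -0.0, 3.106]
ft_force: [0.4, 0.9, -1.3]
opening: 0.324
grip_force: 30.0
```

Run:
```python
from h import *
np.set_printoptions(precision=3,suppress=True)
s=env.state(); print(s["t"],s["eef_pos"],s["tcp_rot"],s["opening"],s["ft_force"],s["grip_force"])
p=shot("wrist"); im=p["image"][120:270,160:480,::-1]; cv2.imwrite("pics/w3.png",cv2.resize(im,None,fx=2.5,fy=2.5,interpolation=cv2.INTER_CUBIC))
```

```text
6.8667 [469.936   1.783 224.696] [ 3.141 -0.     3.106] 0.32424846067496393 [ 0.44   0.858 -1.334] 29.999724626541138
```

View pics/w3.png

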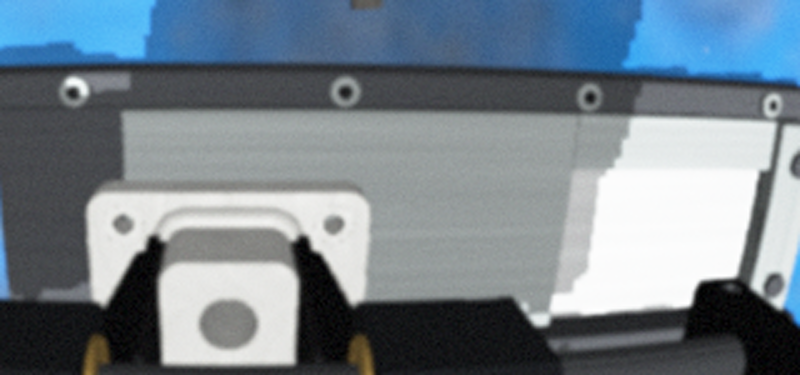

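The bracket sits just above the plate, parallel to the strip. Its rear would overhang the plate's entry end (crop column 122) by about 9 mm, so I'm shifting forward 10 mm and setting it down in small steps.

{"op": "move_arm", "data": {"commands": [[[0.01,0.17,0],0,-0.8],[[0.01,0.17,0],0,-0.8],[[0,0,-0.03],0,-0.8],[[0,0,-0.03],0,-0.8],[[0,0,0],0,-0.8],[[0,0,0],0,-0.8]]}}

```text
t: 7.42
eef_pos: [470.4, 12.1, 223.0]
tcp_rot: [3.142, 0.0, 3.107]
ft_force: [0.0, 0.9, -0.9]
opening: 0.327
grip_force: 30.0
```

{"op": "move_arm", "data": {"commands": [[[0,0,-0.02],0,-0.8],[[0,0,0],0,-0.8]]}}

```text
t: 7.58
eef_pos: [470.5, 11.9, 222.3]
tcp_rot: [3.142, 0.0, 3.106]
ft_force: [0.8, -0.6, -1.3]
opening: 0.32
grip_force: 30.0
```

Run:
```python
from h import *
p=shot("wrist")
np.save("g.npy",p["image"])
print(env.state()["ft_force"],env.state()["eef_pos"])
```

```text
[-0.36497585 -0.13752317 -0.97936903] [470.47246635  11.94355845 222.32457206]
```

{"op": "move_arm", "data": {"commands": [[[0.02,0,-0.01],0,-0.8],[[0.02,0,0],0,-0.8],[[0,0,0],0,-0.8]]}}

```text
t: 7.88
eef_pos: [471.5, 12.0, 222.3]
tcp_rot: [3.142, -0.0, 3.106]
ft_force: [-3.7, 0.3, 4.9]
opening: 0.326
grip_force: 30.0
```

{"op": "move_arm", "data": {"commands": [[[0.015,0,0],0,-0.8],[[0.015,0,0],0,-0.8],[[0,0,0],0,-0.8]]}}

```text
t: 8.13
eef_pos: [472.3, 12.0, 222.3]
tcp_rot: [3.141, -0.001, 3.107]
ft_force: [-2.9, 0.2, 5.3]
opening: 0.321
grip_force: 30.0
```

{"op": "move_arm", "data": {"commands": [[[0.01,0,-0.01],0,-0.8],[[0.01,0,0],0,-0.8],[[0,0,0],0,-0.8]]}}

```text
t: 8.38
eef_pos: [472.5, 12.0, 222.2]
tcp_rot: [3.141, -0.002, 3.107]
ft_force: [-7.4, -1.4, 13.8]
opening: 0.325
grip_force: 30.0
```

Plate contact is felt at TCP z 222.3 and the fence near x 472.5. I'm easing off, then releasing.

{"op": "move_arm", "data": {"commands": [[[-0.01,0,0.01],0,-0.8],[[0,0,0.005],0,-0.8],[[0,0,0],0,-0.8]]}}

```text
t: 8.63
eef_pos: [472.4, 12.0, 222.3]
tcp_rot: [3.141, -0.001, 3.106]
ft_force: [-5.7, -0.5, 7.5]
opening: 0.323
grip_force: 30.0
```

{"op": "move_arm", "data": {"commands": [[[0,0,0],0,-0.2],[[0,0,0],0,-0.1],[[0,0,0],0,-0.1]]}}

```text
t: 8.88
eef_pos: [473.2, 12.0, 222.1]
tcp_rot: [3.142, 0.001, 3.107]
ft_force: [-0.4, -0.4, 0.5]
opening: 0.441
grip_force: 0.0
```

Run:
```python
from h import *
np.set_printoptions(precision=3,suppress=True)
s=env.state(); print(s["t"],s["eef_pos"],s["tcp_rot"],s["opening"],s["ft_force"],s["grip_force"])
p=shot("wrist"); im=p["image"][120:270,160:480,::-1]; cv2.imwrite("pics/w4.png",cv2.resize(im,None,fx=2.5,fy=2.5,interpolation=cv2.INTER_CUBIC))
```

```text
8.8833 [473.152  12.007 222.15 ] [3.142 0.001 3.107] 0.44099617864416774 [-0.399 -0.394  0.516] 0.0
```

View pics/w4.png

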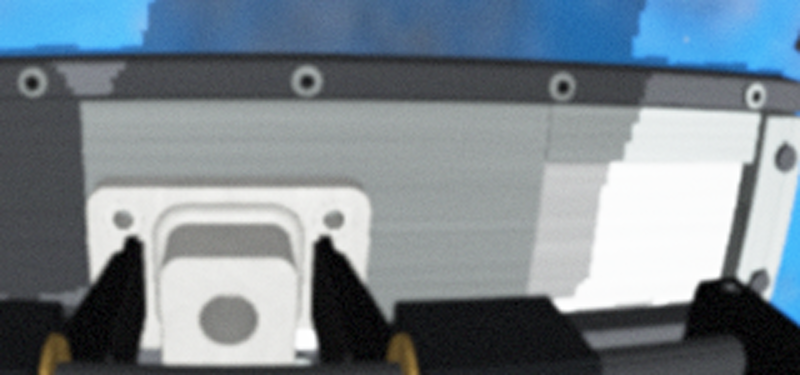

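The bracket lies flat on the plate along the fence, free of the fingers, with about a 5 mm gap on each side. I'm lowering the tips slightly, then pushing it along with the rear finger.

{"op": "move_arm", "data": {"commands": [[[0,0,-0.03],0,-0.1],[[0,0.03,-0.03],-0.03,-0.1],[[0.002,0.07,0],0,-0.1],[[0.003,0.07,0],0,-0.1],[[0.002,0.07,0],0,-0.1],[[0.004,0.1,0],0,-0.1],[[0.004,0.1,0],0,-0.1],[[0.004,0.1,0],0,-0.1],[[0.004,0.1,0],0,-0.1],[[0.004,0.1,0],0,-0.1]]}}

```text
t: 9.77
eef_pos: [473.7, 34.6, 220.4]
tcp_rot: [3.142, 0.0, 3.104]
ft_force: [0.3, -1.0, -0.4]
opening: 0.449
grip_force: 0.3
```

{"op": "move_arm", "data": {"commands": [[[0.004,0.12,0],0,-0.1],[[0.004,0.12,0],0,-0.1],[[0.004,0.12,0],0,-0.1],[[0.004,0.12,0],0,-0.1],[[0.004,0.12,0],0,-0.1],[[0.004,0.12,0],0,-0.1]]}}

```text
t: 10.27
eef_pos: [474.4, 56.2, 220.4]
tcp_rot: [3.142, 0.0, 3.104]
ft_force: [-0.2, -0.9, 0.3]
opening: 0.449
grip_force: 0.3
```

Run:
```python
from h import *
np.set_printoptions(precision=3,suppress=True)
s=env.state(); print(s["t"],s["eef_pos"],s["tcp_rot"],s["opening"],s["ft_force"],s["grip_force"])
p=shot("wrist"); im=p["image"][120:270,160:480,::-1]; cv2.imwrite("pics/w5.png",cv2.resize(im,None,fx=2.5,fy=2.5,interpolation=cv2.INTER_CUBIC))
```

```text
10.2667 [474.399  56.213 220.425] [3.142 0.    3.104] 0.4492917970649924 [-0.158 -0.877  0.345] 0.31761590391397476
```

View pics/w5.png

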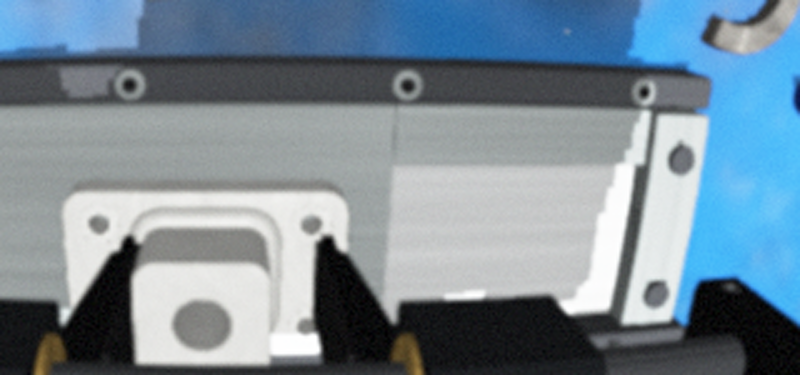

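The rear finger is pushing cleanly. The bracket stays square, and its front edge (column 348) is nearing the pocket edge (column 390). Continuing.

{"op": "move_arm", "data": {"commands": [[[0.004,0.12,0],0,-0.1],[[0.004,0.12,0],0,-0.1],[[0.004,0.12,0],0,-0.1],[[0.004,0.12,0],0,-0.1],[[0.004,0.12,0],0,-0.1],[[0.004,0.12,0],0,-0.1],[[0.004,0.12,0],0,-0.1],[[0.004,0.12,0],0,-0.1],[[0.004,0.12,0],0,-0.1],[[0.004,0.12,0],0,-0.1],[[0.004,0.1,0],0,-0.1]]}}

```text
t: 11.23
eef_pos: [475.7, 95.2, 220.4]
tcp_rot: [3.142, 0.0, 3.104]
ft_force: [-0.5, -1.2, 1.0]
opening: 0.45
grip_force: 0.5
```

{"op": "move_arm", "data": {"commands": [[[0.003,0.08,0],0,-0.1],[[0.003,0.08,0],0,-0.1],[[0.003,0.08,0],0,-0.1],[[0.003,0.08,0],0,-0.1],[[0.003,0.08,0],0,-0.1],[[0.003,0.08,0],0,-0.1],[[0.003,0.08,0],0,-0.1],[[0.003,0.08,0],0,-0.1]]}}

```text
t: 11.9
eef_pos: [476.4, 114.3, 220.4]
tcp_rot: [3.142, -0.0, 3.104]
ft_force: [0.1, -0.7, -1.7]
opening: 0.45
grip_force: 0.2
```

{"op": "move_arm", "data": {"commands": [[[0.003,0.08,0],0,-0.1],[[0.003,0.08,0],0,-0.1],[[0.003,0.08,0],0,-0.1],[[0.003,0.08,0],0,-0.1],[[0.003,0.06,0],0,-0.1],[[0,0,0],0,-0.1]]}}

```text
t: 12.4
eef_pos: [476.9, 125.8, 220.4]
tcp_rot: [3.141, 0.0, 3.104]
ft_force: [1.1, -0.3, 0.4]
opening: 0.45
grip_force: 0.0
```

Run:
```python
from h import *
np.set_printoptions(precision=3,suppress=True)
s=env.state(); print(s["t"],s["eef_pos"],s["tcp_rot"],s["opening"],s["ft_force"],s["grip_force"])
p=shot("wrist"); im=p["image"][120:270,160:480,::-1]; cv2.imwrite("pics/w6.png",cv2.resize(im,None,fx=2.5,fy=2.5,interpolation=cv2.INTER_CUBIC))
```

```text
12.4 [476.892 125.751 220.409] [3.141 0.    3.104] 0.45012542541326006 [ 1.056 -0.286  0.431] 0.0
```

View pics/w6.png

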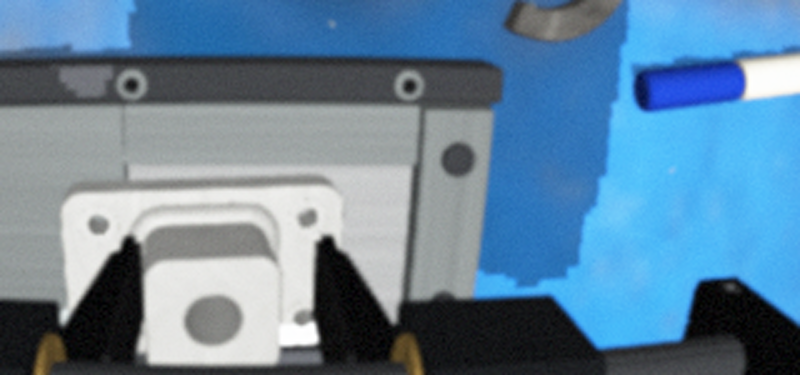

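The bracket's nose has tipped slightly into the pocket, as expected. About 15 mm remains to the end stop (crop column 405). I'm continuing slowly.

{"op": "move_arm", "data": {"commands": [[[0.002,0.05,0],0,-0.1],[[0.002,0.05,0],0,-0.1],[[0.002,0.05,0],0,-0.1],[[0.002,0.05,0],0,-0.1],[[0.002,0.05,0],0,-0.1],[[0.002,0.05,0],0,-0.1],[[0.002,0.05,0],0,-0.1]]}}

```text
t: 13.03
eef_pos: [477.3, 136.1, 220.4]
tcp_rot: [3.142, 0.0, 3.104]
ft_force: [0.2, -1.2, -0.3]
opening: 0.451
grip_force: 0.2
```

{"op": "move_arm", "data": {"commands": [[[0.002,0.04,0],0,-0.1],[[0.002,0.04,0],0,-0.1],[[0,0,0],0,-0.1]]}}

```text
t: 13.28
eef_pos: [477.4, 138.5, 220.4]
tcp_rot: [3.141, 0.0, 3.104]
ft_force: [0.8, 0.1, 0.2]
opening: 0.45
grip_force: 0.0
```

Run:
```python
from h import *
np.set_printoptions(precision=3,suppress=True)
s=env.state(); print(s["t"],s["eef_pos"],s["opening"],s["ft_force"],s["grip_force"])
p=shot("wrist"); im=p["image"][120:270,160:480,::-1]; cv2.imwrite("pics/w7.png",cv2.resize(im,None,fx=2.5,fy=2.5,interpolation=cv2.INTER_CUBIC))
```

```text
13.2833 [477.411 138.545 220.413] 0.4496438233861242 [0.779 0.095 0.167] 0.0
```

View pics/w7.png

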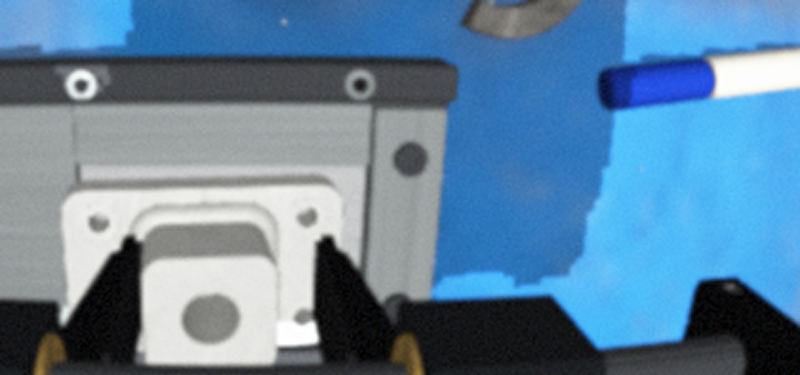

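The bracket lies square, with about 4 mm of its rear flange still on the plate edge (column 62 against 78) and the end-stop gap still open. I'm pushing in 1 mm steps and reading the force.

{"op": "move_arm", "data": {"commands": [[[0.001,0.035,0],0,-0.1],[[0.001,0.035,0],0,-0.1],[[0,0,0],0,-0.1]]}}

```text
t: 13.58
eef_pos: [477.5, 140.5, 220.4]
tcp_rot: [3.142, -0.0, 3.104]
ft_force: [0.7, -0.6, 0.4]
opening: 0.446
grip_force: 0.0
```

{"op": "move_arm", "data": {"commands": [[[0.001,0.035,0],0,-0.1],[[0,0,0],0,-0.1]]}}

```text
t: 13.75
eef_pos: [477.5, 141.6, 220.4]
tcp_rot: [3.141, 0.0, 3.104]
ft_force: [-0.6, -0.2, -0.1]
opening: 0.451
grip_force: 0.1
```

{"op": "move_arm", "data": {"commands": [[[0.001,0.035,0],0,-0.1],[[0,0,0],0,-0.1]]}}

```text
t: 13.92
eef_pos: [477.5, 142.6, 220.4]
tcp_rot: [3.141, 0.0, 3.104]
ft_force: [1.1, 0.4, 0.6]
opening: 0.451
grip_force: 0.0
```

```bash
cat > m.py <<'E'
from h import *
np.set_printoptions(precision=2,suppress=True)
s=env.state(); print(s["t"],s["eef_pos"],s["opening"],s["ft_force"],s["grip_force"])
p=shot("wrist"); g=cv2.cvtColor(p["image"],cv2.COLOR_RGB2GRAY).astype(float)
# front edge of flange (rows) at several columns, dark-to-bright step; rel. crop origin 160,120
d=np.diff(cv2.GaussianBlur(g,(3,3),0),axis=0)
for c in (192,200,210,270,280,290): 
    seg=d[186:204,c]; print(c,[round(v) for v in seg])
r=g[218]; print("row218",[int(v) for v in r[176:200]],[int(v) for v in r[288:312]])
E
python3 m.py
```

```text
13.9167 [477.55 142.65 220.42] 0.4507769158380614 [1.1  0.37 0.58] 0.0
192 [11, 4, -3, -10, -18, -13, 11, 29, 25, 11, 2, 0, 0, 0, 0, 0, 0, -1]
200 [8, -6, -20, -20, -7, 12, 29, 31, 18, 5, 1, 0, 1, 0, -7, -19, -31, -29]
210 [7, -6, -19, -19, -7, 11, 28, 30, 17, 5, 0, -1, 0, 0, 0, 0, 0, 0]
270 [9, -6, -20, -22, -9, 13, 33, 34, 18, 4, 0, -1, -1, -1, -1, 0, -2, -5]
280 [9, -6, -21, -20, -6, 11, 28, 32, 18, 5, 0, -1, -1, 0, 0, -3, -10, -18]
290 [9, 0, -13, -22, -18, 1, 25, 35, 24, 8, 1, 0, -1, -1, 0, 2, 2, 0]
row218 [156, 158, 157, 159, 156, 160, 155, 156, 162, 155, 135, 139, 183, 221, 230, 229, 230, 228, 229, 232, 232, 231, 232, 232] [17, 8, 4, 5, 15, 48, 128, 199, 211, 182, 145, 103, 100, 136, 156, 164, 161, 158, 157, 158, 157, 164, 160, 160]
```

The flange edge is now level, and its image width has shrunk from 114 to about 108 px. That is consistent with the 6 mm drop. I'm confirming by feel: centre the fingers, then lower the tips below the undropped flange level.

{"op": "move_arm", "data": {"commands": [[[0,-0.09,0],0,-0.1],[[0,-0.09,-0.04],0,-0.1],[[0,0,-0.04],0,-0.1],[[0,0,0],0,-0.1]]}}

```text
t: 14.3
eef_pos: [477.5, 136.9, 217.8]
tcp_rot: [3.142, -0.0, 3.104]
ft_force: [-0.3, -1.4, 0.3]
opening: 0.454
grip_force: 0.0
```

{"op": "move_arm", "data": {"commands": [[[0,0,-0.03],0,-0.1],[[0,0,-0.02],0,-0.1],[[0,0,0],0,-0.1]]}}

```text
t: 14.55
eef_pos: [477.5, 137.2, 216.4]
tcp_rot: [3.142, -0.0, 3.104]
ft_force: [0.2, -0.4, 0.3]
opening: 0.45
grip_force: 0.0
```

```bash
python3 m.py
```

```text
14.55 [477.51 137.17 216.36] 0.4502903662866148 [ 0.24 -0.37  0.27] 0.0
192 [-12, -9, -2, 1, 1, 0, -3, -3, 0, 1, -1, -2, 1, 2, 1, -1, -3, -2]
200 [3, 11, 12, 3, -11, -22, -18, 2, 25, 33, 22, 7, 0, 0, 0, 0, 0, 0]
210 [5, 12, 8, -7, -20, -17, -2, 19, 32, 28, 11, 2, 0, 0, 0, 0, -3, -9]
270 [9, 10, 3, -10, -22, -19, -4, 19, 34, 28, 13, 3, -1, -6, -14, -16, -5, 8]
280 [9, 10, 3, -10, -21, -18, -2, 20, 35, 29, 12, 2, -1, -1, -1, -1, 0, 0]
290 [10, 9, 2, -10, -21, -17, -2, 18, 33, 29, 11, 1, 0, -1, -1, 0, 1, -2]
row218 [158, 155, 153, 160, 154, 159, 158, 158, 160, 159, 159, 156, 157, 157, 155, 158, 148, 126, 135, 192, 227, 230, 231, 227] [16, 15, 13, 15, 9, 51, 131, 205, 232, 234, 235, 232, 231, 228, 228, 231, 230, 226, 197, 140, 94, 82, 115, 147]
```

There is no contact with the tips at z 26.4, below the plate-level flange top of 28, so the flange is down on both sides. I'm retreating straight up and checking from the cameras.

{"op": "move_arm", "data": {"commands": [[[0,0,0.15],0,-0.1],[[0,0,0.3],0,-0.1],[[0,0,0.6],0,-0.1],[[0,0,1],0,-0.1],[[0,0,1],0,-0.1],[[0,0,1],0,-0.1],[[0,0,0.6],0,-0.1],[[0,0,0.2],0,-0.1],[[0,0,0],0,-0.1]]}}

```text
t: 15.35
eef_pos: [477.3, 137.1, 363.7]
tcp_rot: [3.141, 0.003, 3.104]
ft_force: [-0.0, -0.6, -0.3]
opening: 0.449
grip_force: 0.0
```

Run:
```python
from h import *
np.set_printoptions(precision=1,suppress=True)
s=env.state(); print(s["t"],s["eef_pos"],s["ft_force"])
w=shot("wrist"); sc=shot("scene")
for p in (w,sc):
    for r in cut_out("bracket_mid",p)[:3]:
        c=max(cv2.findContours(r["region"].astype(np.uint8),cv2.RETR_EXTERNAL,cv2.CHAIN_APPROX_NONE)[0],key=cv2.contourArea)
        for z in (22,28):
            q=cv2.minAreaRect(np.array([at_z(p,u[0],z)[:2] for u in c],np.float32)); print(p["name"],round(r["confidence"],2),r["at"],z,np.array(q[0]),np.array(q[1]),round(q[2],1))
        b=np.argwhere(r["region"]); print("rows",b.min(0),b.max(0))
    for th,z in [("flanged_bush",15),("tall_bush",18),("hex_key",4)]:
        for r in search_frame(th,p)[:1]: print(th,round(r["confidence"],2),at_z(p,r["at"],z))
# front flange edges in wrist image near bracket: top-edge (bright step) and bottom/pocket edge
g=w["image"][:,:,0]; cv2.imwrite("pics/w8.png",w["image"][:,:,::-1])
```

```text
15.35 [477.3 137.1 363.7] [-0.  -0.6 -0.3]
wrist 0.76 [45.2, 126.0] 22 [ 401.3 -127.8] [57.7 75.3] 39.0
wrist 0.76 [45.2, 126.0] 28 [ 401.3 -122.8] [56.7 73.9] 39.0
rows [97 21] [155  67]
wrist 0.59 [249.3, 172.6] 22 [478.5 137.5] [71.2 47.4] 87.9
wrist 0.59 [249.3, 172.6] 28 [477.  137.5] [69.8 46.5] 87.9
rows [152 219] [193 282]
flanged_bush 0.86 [549.2  -3.5  15. ]
tall_bush 0.54 [538.6  74.9  18. ]
hex_key 0.6 [371.2  72.3   4. ]
scene 0.98 [234.5, 251.8] 22 [ 405.1 -146.3] [71.2 71.3] 39.7
scene 0.98 [234.5, 251.8] 28 [ 402.2 -151.8] [70.4 70.5] 39.7
rows [233 210] [268 257]
scene 0.64 [197.6, 152.3] 22 [479.5 145.9] [100.4  54.6] 79.7
scene 0.64 [197.6, 152.3] 28 [475.8 137.3] [99.3 54.1] 79.7
rows [140 181] [167 213]
flanged_bush 0.61 [551.8  -5.9  15. ]
tall_bush 0.64 [550.5  83.6  18. ]
hex_key 0.49 [374.1  72.9   4. ]
```

Run:
```python
from h import *
from scipy.optimize import least_squares
p=shot("wrist"); s=env.state()
g=cv2.GaussianBlur(cv2.cvtColor(p["image"],cv2.COLOR_RGB2GRAY),(3,3),0).astype(float)
for c in (228,232,265,270): print(c,[round(v) for v in np.diff(g[140:170,c])])
for r in (160,165,170): print(r,[round(v) for v in g[r,212:226]],[round(v) for v in g[r,276:292]])
R,_=cv2.Rodrigues(np.array(p["rvec"],float)); C=ray(p,(0,0))[0]
q=dict(p); off=np.array([477.51,137.17,216.36])-s["eef_pos"]; q["tvec"]=-R@(C+off)
for z in (20,22,25,28): 
    a=at_z(q,(194.6,218),z); b=at_z(q,(307,218),z); f=at_z(q,(275,194.7),z)
    print(z,"low: width",np.linalg.norm(b-a).round(1),"front edge x",f[:2].round(1), "hi: row 156..", [at_z(p,(268,rr),z)[0].round(1) for rr in (151,152,153,154,155)])
```

```text
228 [1, 0, -2, 0, 1, -1, 2, 5, 7, 9, 2, -7, 1, 21, 25, 10, -1, -3, -7, -10, -13, -10, 5, 17, 15, 4, 1, 0, 2]
232 [1, 0, -1, 1, 1, 0, 0, 4, 7, 9, 4, -5, 0, 20, 24, 9, 0, -2, -2, 0, 0, -2, -3, -3, -1, 1, 0, 1, 1]
265 [-1, -1, -1, 1, 1, -1, 0, 3, 6, 9, 5, -5, 0, 22, 25, 10, -2, -8, -11, -9, -1, 2, -3, -9, -9, -3, 4, 9, 11]
270 [0, -1, -1, -1, 0, 0, 0, 1, 7, 11, 5, -6, 2, 23, 25, 8, 0, -2, -1, 0, 0, 0, 0, -1, -1, 0, -1, -1, -1]
160 [151, 150, 150, 145, 139, 150, 179, 207, 221, 225, 226, 225, 217, 206] [208, 217, 224, 226, 226, 226, 218, 196, 163, 140, 139, 148, 154, 154, 153, 154]
165 [152, 153, 152, 150, 150, 162, 188, 213, 224, 226, 226, 227, 226, 224] [222, 225, 227, 227, 227, 225, 215, 188, 152, 132, 137, 149, 153, 154, 154, 154]
170 [149, 150, 150, 152, 155, 164, 186, 209, 221, 224, 224, 225, 226, 227] [229, 229, 229, 229, 228, 229, 229, 222, 199, 175, 169, 176, 180, 180, 178, 173]
20 low: width 73.3 front edge x [456.4 153.7] hi: row 156.. [np.float64(453.3), np.float64(454.4), np.float64(455.5), np.float64(456.7), np.float64(457.8)]
22 low: width 72.5 front edge x [455.7 153.5] hi: row 156.. [np.float64(453.0), np.float64(454.1), np.float64(455.2), np.float64(456.3), np.float64(457.4)]
25 low: width 71.2 front edge x [454.7 153.3] hi: row 156.. [np.float64(452.5), np.float64(453.6), np.float64(454.7), np.float64(455.8), np.float64(456.9)]
28 low: width 70.0 front edge x [453.8 153.1] hi: row 156.. [np.float64(452.0), np.float64(453.0), np.float64(454.1), np.float64(455.2), np.float64(456.3)]
```

Triangulation and the flange width (72.5 mm at z = 22, true value 72) both put the strip-side flange edge at the sunk height. The bracket is also parallel to the nest, at 87.9°, and the bystanders show no clear shift. Handing in.

```bash
python3 -c "
from cell import env
print(env.job_done())"
```

```text
the job is handed in; nothing more can be done
None
```

I slid the farther bracket along the fence into the pocket and handed the job in at about 15 s; by feel and camera it lies flat and fully down, with the gripper clear (the hand-in returned no verdict).

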